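Set the sprung length stop of the brick-cutting jig

ROBOT

A 6-joint arm with a two-finger parallel gripper is mounted at the origin on the work surface. World frame = base frame: x ahead of the robot, y to its left, z up, the work surface at z = 0. Lengths are in m, angles in degrees, forces in N, time in s.
With the tool pointing down it reaches from about 0.4 to 0.825 m from the base axis. Payload 7 kg.
Tool frame: the origin (TCP) lies at the centre of the arm's flange, where the gripper is bolted on; the fingertips stand 178 mm ahead of it and the grasp point (between the pads) lies 159 mm ahead of it; z points along the fingers, y is the line along which they close (so a half turn about z gives the same grasp; the last joint's range is limited). The gripper opens to 88 mm and grips with 3 to 60 N. Pads are 19 mm wide; open, the fingers measure 130 mm over their backs; the gripper's body (78 mm by 193 mm) begins 47 mm behind the grasp point.
Start: joints at [-53.509, 20.546, 0.682, 0, -70.136, -16.507], TCP at [0.231, -0.634, 0.405] pointing down, gripper open.
Joint ranges: [-176.03, 176.03], [-82.01, 121.73], [-58.28, 71.71], [-173.87, 95.51], [-174.79, -0.11], [-173.66, 173.66]. Speed limits (degrees/s): [136.94, 136.94, 172.46, 180, 180, 180].

INTERFACE

Orientations are given as [roll, pitch, yaw] about the fixed x, y, z axes, in that order (R = Rz(yaw) Ry(pitch) Rx(roll)).
In Python, from plant import telemetry, snapshot, workorder, nets gives the robot as it stands.
- The arm moves only by the shell command python3 -m creep 'ROWS'. ROWS is JSON, a list that holds one entry, the list of rows, each a list of 5 numbers: the shift along the tool's x, y, z normalised to -1 to 1, where 1 is 0.2 m, then the turn about the tool's z normalised to -1 to 1, where 1 is pi/2 rad, then the opening, from 0 (shut) to 1 (fully open). In form: [[[x, y, z, spin, hand], ...]]. A call has 1 to 8 rows; each row shifts and turns the commanded pose from where the row before left it, along the tool's axes as they then stand; what a row does not reach is not made up. A row lasts 1/12 s, in which the tool goes at most 41.7 mm and 7.16 degrees, less where a joint would pass 70% of its speed; a pose out of reach is approached as far as the arm can. A call with a number of a shift or a turn outside -1 to 1 is refused whole. A call with a gripper value outside its range is refused whole. The fingers move at their own pace and stop on an object; the grip force is fixed at half the most. Time passes only in rows, so rows that do not move let the fingers close. It gives the time, the measured TCP pose, the force, the opening and the grip force at its end, in the units of the state.
- telemetry.get_obs(): the state, without advancing time (a new reading comes with each control period).
- snapshot(name): name is "scene" or "top" or "wrist"; returns a dict with "frame" (420x560x3 uint8, red, green, blue), "fx", "fy", "cx", "cy" (pixels), "rvec" (rotation vector, rad) and "tvec" (3), from world to camera coordinates, as OpenCV has them; the wrist camera has in their place "mount" (4x4, takes a point from camera to tool coordinates, whose origin is the TCP and whose axes are the flange's). Camera axes: x right, y down, z forward; pixel columns grow to the right and rows downward; lengths in m; the calibration is good to about 2 mm. A picture is of the moment at which its call begins: read the wrist's pose just before it. There is no depth.
- workorder.close_job(): hands the job in; it is judged then, once.
Trained networks look in a picture, given as the dict that the camera call returned (one of the last four; its "shot" number tells which), for a name from the list of things; names that differ only in an ending like _2 or _b are one class to them, and where a whole thing is asked for, a point or a joint stands for the part that bears it (a point fixed in the world has none). Each returns a list of dicts, best first, with "confidence" (0 to 1); they miss things now and then, are a little off and sometimes report something else, mostly with a low value. They report only what shows in the picture. A call takes as long as a camera call.
- nets.find_in(picture, query): "uv" ([column, row] in pixels, amid what is visible of it).
- nets.masks_of(picture, query): "region" (420x560 bool, what is visible of it) and "uv" ([column, row] in pixels, amid what is visible of it).
- nets.landmark_of(picture, query): "uv" ([column, row] in pixels: a listed point, or the origin of a listed thing).
The state is a dict: "clock": time; "joint_pos": joint angles; "qvel": joint speeds; "tau": joint torques, N m; "tool_pos": TCP position; "orientation": TCP orientation; "force": force on the tool from outside, world axes, zero at the start; "moment": the same for the moment, N m; "opening": finger opening in m; "gripper_force": force on a finger pad.
Only numpy, scipy, OpenCV 4.12 (cv2) and the standard library are available. Lean on these libraries where they do the work, as an engineer would, in place of code of your own. Each camera call takes 0.05 s, during which the arm holds its last target. There are 200 camera calls.

TASK

Set the jig's sprung length stop for the next cuts: draw its steel tongue out of the barrel and under the bridge until the crossbar at its tip is in line with the pointer of the clip on the rule, and leave it there. The bridge is too low for your hand, so bring the crossbar out beyond the bridge by the fin at the tongue's rear, let go there (the brake holds it), and take it again by the crossbar for the rest. Do not shift the clip, and leave everything else on the bench as it lies.

Things in the scene. Friction and masses are not known exactly. Their poses are not given: they have to be found in the camera images.
- gauge: The jig, fixed to the bench: plywood board, x -55 to 95 mm, y -275 to 425 mm, 6 mm thick. Origin on the bench under the barrel's mouth; y is the way the tongue comes out, z up. Square aluminium spring barrel 36 mm wide, y -275 to 0, top 42 mm above the bench (end collars 44 mm wide, 46 mm high). A steel rule with plain lines lies on it, x 65 to 91, y 195 to 420.
- bridge (a point): Middle of the top of the dark steel bridge over the track, at gauge y = 177.5 mm, 60 mm above the bench (bolt heads to 63 mm). It spans gauge y 165 to 190. Its opening is 74 mm wide (gauge x -37 to 37) and 48 mm high above the bench; posts out to x = +-49 mm, their feet (11 mm high) to +-70 mm.
- tongue (a joint): How far the tongue is drawn out, m: 0 fully in, 0.255 limit; starts at 0 to 0.015. One rigid steel part sliding along gauge y: a flat bar 14 mm wide, 8 to 12 mm above the bench, with an upright fin at the rear and a crossbar 115 mm ahead of it. A spring pulls it in with 1.5 N (in) to 3 N (out); a 5 N brake holds it where it is let go: some 7 to 8 N draws it out, 2 to 3.5 N pushes it in.
- fin (a point): Grip point of the rear fin: on its middle, 36 mm above the bench, at gauge x = 0, y = 32 mm + tongue value. The fin is 12 mm thick (gauge x), 26 mm long (gauge y), 12 to 40 mm above the bench. A hand on the fin must stop short of the bridge: with fingers up to 25 mm wide a tongue value of 0.105 keeps clear of it and has the crossbar 60 mm past the bridge.
- crossbar (a point): Grip point of the crossbar at the tongue's tip: on its middle, 36 mm above the bench, at gauge x = 0, y = 147 mm + tongue value. The crossbar is 50 mm long (gauge x), 12 mm thick (gauge y), 12 to 40 mm above the bench. The flat bar joins it from behind, top at 12 mm: fingers astride its thickness keep their tips above 13 mm.
- pointer (a point): Tip of the clip's pointer, 11.5 mm above the bench, gauge x = 35 mm, 10 mm beside the crossbar's path. The clip is a dark steel block 26 x 18 mm, 22 mm high, screw head to 28 mm, on the rule; its straight finger, 4 mm wide, points at the track (axes as the gauge's). 6 N would shove it along. In line means crossbar and pointer at the same gauge y: tongue 0.165 to 0.240.
- half_brick: bystander: loose half brick, 100 x 110 x 60 mm, origin under its centre
- slip_a: bystander: loose brick slip on the robot's side of the jig, 60 x 25 x 18 mm, origin under its centre
- slip_b: bystander: loose brick slip on the far side of the jig, 60 x 25 x 18 mm, origin under its centre
- pencil: bystander: flat wooden pencil, 14 x 160 x 8 mm, lying along its y
- trowel: bystander: small spatula, 280 mm, lying along its x
- tin: bystander: tin can, 80 mm across, 110 mm high, origin under its centre
- jar: bystander: jar, 60 mm across, 80 mm high, origin under its centre

How it is judged (in metres and radians):
On the way:
1. the crossbar is out beyond the bridge and the hand has let go of the tongue (tongue between 0.05 and 0.15) (value of joint tongue between 0.05 and 0.15 m and contact force between the fingers and gauge below 0.1 N), for 0.2 s.
At the end, for the whole second after the job is handed in: The crossbar's middle is in line with the clip's pointer to within 5 mm along the gauge's y, and the tongue is at rest, let go (y of crossbar in the frame of pointer between -0.005 and 0.005 m and velocity of joint tongue between -0.002 and 0.002 m/s); the robot touches nothing.
It fails at once if the clip was shifted by more than 4 mm (distance of pointer from where it was at the start of the episode above 0.004 m).
It fails at once if something else on the bench was shifted by more than 25 mm (distance of any of half_brick, slip_a, slip_b, pencil, trowel, tin, jar from where it was at the start of the episode above 0.025 m).
It also fails if it takes over 51 s, if anything falls off the work surface, if the arm or the gripper's body presses on something with over 40 N, if the wrist force passes 120 N, or if a joint passes its speed limit or range.

## Working session

There is one attempt and no reset: what is moved stays moved. The work goes in short steps, Python scripts to look and compute and a shell command to move; the robot and the scene stay as the last step left them, time stands still between calls to the robot, and variables do not carry over. Pictures are saved under pics/ and viewed, at most 10 in all, crops included, and the job is handed in when it is done.

```bash
mkdir -p pics; cat > h.py <<'E'
import numpy as np, cv2
from plant import telemetry, snapshot, workorder, nets
from scipy.spatial.transform import Rotation as R
def tool():
    o=telemetry.get_obs(); T=np.eye(4); T[:3,:3]=R.from_euler('xyz',o['orientation'],degrees=True).as_matrix(); T[:3,3]=o['tool_pos']; return o,T
def shot(n):
    o,T=tool(); p=snapshot(n)
    if 'mount' in p: p['C']=T@np.array(p['mount'])
    else:
        M=np.eye(4); M[:3,:3]=cv2.Rodrigues(np.array(p['rvec'],float))[0]; M[:3,3]=np.ravel(p['tvec']); p['C']=np.linalg.inv(M)
    return p
def ray(p,uv,z):
    d=p['C'][:3,:3]@np.array([(uv[0]-p['cx'])/p['fx'],(uv[1]-p['cy'])/p['fy'],1]); c=p['C'][:3,3]
    return c+d*(z-c[2])/d[2]
def proj(p,X):
    q=np.linalg.inv(p['C'])@np.append(X,1); return [p['fx']*q[0]/q[2]+p['cx'],p['fy']*q[1]/q[2]+p['cy']]
def save(p,n): cv2.imwrite('pics/'+n,cv2.cvtColor(p['frame'],cv2.COLOR_RGB2BGR))
Z=dict(gauge=0,bridge=.06,fin=.036,crossbar=.036,pointer=.0115)
E
cat > a.py <<'E'
from h import *
np.set_printoptions(precision=4,suppress=True)
o,T=tool(); print(o['clock'],T)
for n in('top','scene'):
    p=shot(n); save(p,n+'0.png')
    for k,z in list(Z.items())+[(b,0) for b in('half_brick','slip_a','pencil','trowel','tin','jar')]:
        for r in nets.landmark_of(p,k)[:2]: print(n,k,round(r['confidence'],2),np.round(r['uv'],1),ray(p,r['uv'],z)[:2])
print(telemetry.get_obs()['clock'])
E
python3 a.py
```

```text
0.0 [[-0.9398 -0.3416 -0.0007  0.2306]
 [-0.3416  0.9398  0.0016 -0.6342]
 [ 0.0001  0.0017 -1.      0.4037]
 [ 0.      0.      0.      1.    ]]
top bridge 0.96 [356.  193.9] [ 0.5594 -0.0797]
top fin 0.82 [423.7 207.8] [ 0.5328 -0.2334]
top fin 0.71 [381.6 250.5] [ 0.4414 -0.1351]
top crossbar 0.95 [371.8 198.9] [ 0.5529 -0.1201]
top pointer 0.65 [271.3 170.7] [0.6224 0.0967]
top half_brick 0.7 [418.9 135.7] [ 0.7097 -0.2512]
top slip_a 0.5 [324.2 133.7] [ 0.7137 -0.0275]
top pencil 0.97 [283.5 227.6] [0.4956 0.0706]
top trowel 0.9 [130.6 318.7] [0.3067 0.3944]
top tin 0.61 [125.6 194. ] [0.5727 0.4184]
top jar 0.73 [152.  134.1] [0.7111 0.3666]
top jar 0.41 [428.7 209. ] [ 0.5355 -0.2607]
scene gauge 0.93 [155.2 209.6] [ 0.5248 -0.25  ]
scene bridge 0.76 [205.3 209. ] [ 0.5423 -0.0918]
scene fin 0.66 [157.3 210.7] [ 0.5498 -0.2267]
scene fin 0.5 [375.  303.2] [0.7343 0.3568]
scene crossbar 0.81 [200.2 214.8] [ 0.5472 -0.1082]
scene pointer 0.72 [159.3 207.2] [ 0.5225 -0.2358]
scene pointer 0.54 [271.8 252.5] [0.6218 0.097 ]
scene half_brick 0.71 [132.6 268.1] [ 0.7078 -0.2517]
scene slip_a 0.58 [216.3 278.2] [ 0.7067 -0.033 ]
scene slip_a 0.46 [200.1 190.7] [ 0.4424 -0.1403]
scene pencil 0.7 [269.1 209.3] [0.4805 0.0696]
scene pencil 0.65 [150.1 208.2] [ 0.5221 -0.2657]
scene trowel 0.77 [387.4 174.4] [0.3055 0.4078]
scene tin 0.86 [397.9 251.4] [0.5681 0.4271]
scene jar 0.97 [377.5 302.8] [0.7179 0.3709]
1.2
```

View pics/top0.png

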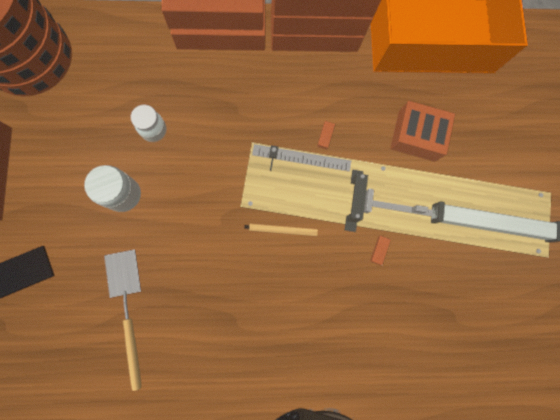

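View pics/scene0.png

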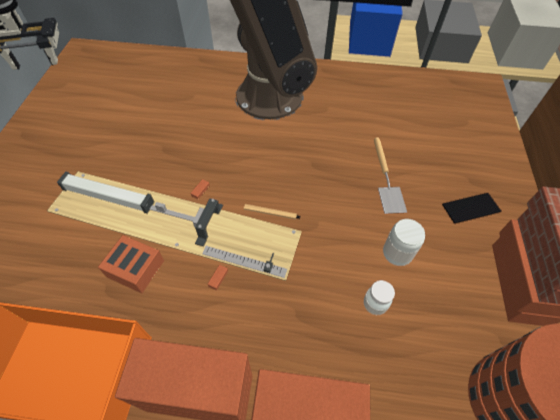

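The top view shows the jig with the barrel's mouth near (440,213), the fin near (424,208), the crossbar at (371,200), the bridge at (357,194) and the clip's pointer near (271,170). The scene view agrees. The gauge y axis is about 10° off world y, toward +x, and the pointer is at about (0.622, 0.097). I'll move over the jig now.

```bash
python3 -m creep '[[[-0.168,0.115,0,0,1],[-0.168,0.115,0,0,1],[-0.168,0.115,0,0,1],[-0.168,0.115,0,0,1],[-0.168,0.115,0,0,1],[-0.168,0.115,0,0,1],[-0.168,0.115,0,0,1],[-0.168,0.115,0,0,1]]]'
python3 -m creep '[[[-0.168,0.115,0,0,1],[-0.168,0.115,0,0,1],[-0.168,0.115,0,0,1],[-0.168,0.115,0,0,1],[0,0,0,-0.079,1],[0,0,0,-0.079,1],[0,0,0,-0.079,1],[0,0,0,-0.079,1]]]'
python3 -m creep '[[[0,0,0,-0.079,1],[0,0,0,-0.079,1],[0,0,0,-0.079,1],[0,0,0,-0.079,1],[0,0,0,-0.04,1],[0,0,0,0,1],[0,0,0,0,1]]]'
cat > b.py <<'E'
import sys
from h import *
np.set_printoptions(precision=4,suppress=True)
o,T=tool(); print(o['clock'],o['joint_pos'],T)
p=shot('wrist'); save(p,sys.argv[1])
for k,z in Z.items():
    for r in nets.landmark_of(p,k)[:2]: print(k,round(r['confidence'],2),np.round(r['uv'],1),ray(p,r['uv'],z)[:2])
E
python3 b.py w1.png
```

```text
clock: 1.87
tool_pos: [0.4211, -0.3678, 0.4051]
orientation: [-180.0, 0.0, -160.0]
force: [0.5, -0.7, 0.4]
opening: 0.0877
gripper_force: 0.0
clock: 2.53
tool_pos: [0.5155, -0.2366, 0.4047]
orientation: [-180.0, 0.0, -131.2]
force: [-0.9, 0.2, -0.5]
opening: 0.0875
gripper_force: 0.0
clock: 3.12
tool_pos: [0.5152, -0.2372, 0.4047]
orientation: [-180.0, 0.0, -99.7]
force: [-0.3, 0.8, 0.0]
opening: 0.0877
gripper_force: 0.0
3.1167 [ -4.9515  10.4382 -13.1825  -0.     -66.372   -4.7234] [[-0.1681 -0.9858  0.0001  0.5152]
 [-0.9858  0.1681 -0.     -0.2372]
 [-0.     -0.0001 -1.      0.4047]
 [ 0.      0.      0.      1.    ]]
gauge 0.96 [268.8 162. ] [ 0.5244 -0.2618]
bridge 0.67 [271.5 334.6] [ 0.5511 -0.0859]
fin 0.67 [267.8 201. ] [ 0.5305 -0.2264]
```

View pics/w1.png

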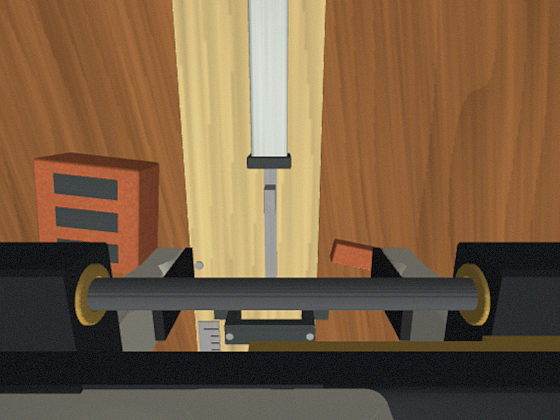

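The wrist view shows the barrel's mouth at (269,160), the fin's top at about (270,188), the tongue running down column 270, and the bridge at (270,331), seen from behind the hand. The axis is nearly parallel to the tool's x. I'll refine it.

```bash
cat > c.py <<'E'
from h import *
np.set_printoptions(precision=4,suppress=True)
p=shot('wrist'); g=p['frame'].astype(int)
for r in (20,60,100,140):
    m=np.where((g[r,200:340].min(1)>150)&(np.ptp(g[r,200:340],1)<30))[0]+200
    print(r,m.min(),m.max(),ray(p,[(m.min()+m.max())/2,r],.042)[:2])
for r in range(188,275,10):
    m=np.where(np.ptp(g[r,250:295],1)<35)[0]+250
    print(r,m.min(),m.max(),ray(p,[(m.min()+m.max())/2,r],.012 if r>220 else .036)[:2])
print(g[160:215:3,270].tolist()); print(ray(p,[270,185],.040),ray(p,[269,166],.046))
E
python3 c.py
```

```text
20 250 287 [ 0.5001 -0.3909]
60 251 287 [ 0.5054 -0.3583]
100 251 286 [ 0.512 -0.324]
140 252 286 [ 0.5181 -0.2875]
188 264 276 [ 0.5259 -0.2395]
198 264 276 [ 0.5277 -0.2292]
208 264 276 [ 0.5296 -0.2187]
218 265 276 [ 0.531  -0.2079]
228 265 276 [ 0.535  -0.1896]
238 265 276 [ 0.5371 -0.1778]
248 265 276 [ 0.5392 -0.1658]
258 265 276 [ 0.5413 -0.1537]
268 265 276 [ 0.5435 -0.1413]
[[69, 73, 71], [68, 76, 70], [65, 72, 70], [150, 148, 147], [155, 154, 152], [159, 157, 156], [155, 153, 147], [155, 154, 153], [122, 122, 121], [79, 84, 82], [150, 150, 146], [157, 157, 157], [159, 159, 155], [160, 159, 155], [163, 162, 158], [157, 158, 153], [156, 152, 152], [154, 157, 154], [157, 158, 153]]
[ 0.525  -0.2433  0.04  ] [ 0.5223 -0.2632  0.046 ]
```

```bash
python3 -m creep '[[[-0.064,-0.057,0.1,0,1],[0,0,0.2,0,1],[0,0,0.2,0,1],[0,0,0.2,0,1],[0,0,0.2,0,1],[0,0,0.14,0,1],[0,0,0,0,1]]]'
python3 b.py w2.png
```

```text
clock: 4.05
tool_pos: [0.5261, -0.2261, 0.1909]
orientation: [179.4, -0.0, -99.6]
force: [-0.8, -0.1, 0.0]
opening: 0.0877
gripper_force: 0.0
4.05 [ -3.7036  24.1256 -26.2075  -0.088  -40.2381  -5.8558] [[-0.1672 -0.9859 -0.0099  0.5261]
 [-0.9859  0.1672  0.0016 -0.2261]
 [ 0.      0.01   -0.9999  0.1909]
 [ 0.      0.      0.      1.    ]]
gauge 0.78 [269.5 187.8] [ 0.5231 -0.2622]
fin 0.56 [267.7 286.7] [ 0.5294 -0.2269]
```

View pics/w2.png

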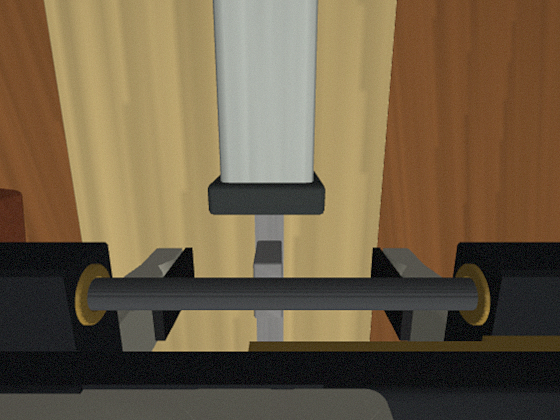

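The wrist view shows the fin's top at column 269 and the finger midline at about 281, with the fin between the fingers. The hand is about 4 mm too far toward −x, so I'll shift it, raise it 4 mm and close.

```bash
python3 -m creep '[[[0,-0.022,-0.02,0,1],[0,0,0,0,1],[0,0,0,0,0],[0,0,0,0,0],[0,0,0,0,0],[0,0,0,0,0],[0,0,0,0,0],[0,0,0,0,0]]]'
python3 -m creep '[[[0,0,0,0,0],[0,0,0,0,0]]]'
```

```text
clock: 5.02
tool_pos: [0.5329, -0.2271, 0.2005]
orientation: [180.0, -0.0, -99.5]
force: [1.1, 0.0, -0.2]
opening: 0.053
gripper_force: 0.0
clock: 5.18
tool_pos: [0.5329, -0.2272, 0.2005]
orientation: [180.0, -0.0, -99.5]
force: [-0.6, 0.2, -0.8]
opening: 0.0397
gripper_force: 0.0
```

```bash
python3 -m creep '[[[0,0.019,0.025,0,0.4],[0,0,0,0,0.4],[0,0,0,0,0.4],[0,0,0,0,0],[0,0,0,0,0],[0,0,0,0,0],[0,0,0,0,0],[0,0,0,0,0]]]'
python3 -m creep '[[[0,0,0,0,0],[0,0,0,0,0],[0,0,0,0,0],[0,0,0,0,0],[0,0,0,0,0]]]'
```

```text
clock: 5.85
tool_pos: [0.5303, -0.2266, 0.196]
orientation: [-179.8, 0.0, -99.5]
force: [4.2, -1.1, -4.5]
opening: 0.0117
gripper_force: 30.0
clock: 6.27
tool_pos: [0.5303, -0.2266, 0.196]
orientation: [-179.9, -0.0, -99.5]
force: [4.5, -1.6, -3.0]
opening: 0.0115
gripper_force: 30.0
```

```bash
python3 -m creep '[[[-0.04,0,0,0,0],[-0.06,0,0,0,0],[-0.07,-0.001,0,0,0],[-0.07,-0.001,0,0,0],[-0.07,-0.001,0,0,0],[-0.07,0,0,0,0],[-0.06,0,0,0,0],[-0.04,0,0,0,0]]]'
python3 -m creep '[[[0,0,0,0,0],[0,0,0,0,0],[0,0,0,0,0]]]'
```

```text
clock: 6.93
tool_pos: [0.5468, -0.1317, 0.196]
orientation: [-179.9, -0.0, -99.5]
force: [5.4, -8.7, -5.0]
opening: 0.0117
gripper_force: 30.0
clock: 7.18
tool_pos: [0.5468, -0.1314, 0.196]
orientation: [-179.9, 0.1, -99.5]
force: [5.2, 2.7, -3.0]
opening: 0.0116
gripper_force: 30.0
```

```bash
python3 -m creep '[[[0,0,0,0,0.5],[0,0,0,0,0.5],[0,0,0,0,0.5],[0,0,0,0,0.5],[0,0,0,0,0.5],[0,0,0,0,0.5],[0,0,0,0,0.5],[0,0,0,0,0.5]]]'
python3 -m creep '[[[0,0,-0.1,0,0.5],[0,0,-0.2,0,0.5],[0,0,-0.2,0,0.5],[0,0,-0.2,0,0.5],[0,0,-0.2,0,0.5],[0,0,0,0,0.5],[0,0,0,0,0.5]]]'
python3 b.py w3.png; python3 - <<'E'
from h import *
for n in('top','scene'):
    p=shot(n)
    for k in('fin','crossbar','pointer','bridge'):
        for r in nets.landmark_of(p,k)[:2]: print(n,k,round(r['confidence'],2),np.round(ray(p,r['uv'],Z[k])[:2],4))
E
```

```text
clock: 7.85
tool_pos: [0.5457, -0.132, 0.1957]
orientation: [180.0, -0.0, -99.5]
force: [1.2, -0.9, 0.1]
opening: 0.0439
gripper_force: 0.0
clock: 8.43
tool_pos: [0.5461, -0.132, 0.3788]
orientation: [-179.7, 0.1, -99.5]
force: [-0.2, 0.2, -1.4]
opening: 0.0436
gripper_force: 0.0
8.4333 [  6.3828  10.9187 -16.1353   0.0158 -62.6015 -15.918 ] [[-0.1655 -0.9862  0.006   0.5461]
 [-0.9862  0.1655  0.0004 -0.132 ]
 [-0.0014 -0.0058 -1.      0.3788]
 [ 0.      0.      0.      1.    ]]
gauge 0.77 [282.9  49.5] [ 0.5241 -0.2623]
bridge 0.76 [285.4 247.3] [ 0.551  -0.0867]
scene fin 0.91 [ 0.5548 -0.1259]
scene crossbar 0.7 [ 0.5605 -0.0208]
scene pointer 0.65 [0.6212 0.0969]
scene bridge 0.61 [ 0.5519 -0.0908]
```

```bash
python3 -m creep '[[[-0.1925,0,0,0,0.5],[-0.1925,0,0,0,0.5],[-0.1925,-0.006,0,0,0.5],[0,0,0,-0.079,0.5],[0,0,0,-0.079,0.5],[0,0,0,-0.079,0.5],[0,0,0,-0.079,0.5],[0,0,0,-0.079,0.5]]]'
python3 -m creep '[[[0,0,0,-0.079,0.5],[0,0,0,-0.079,0.5],[0,0,0,-0.079,0.5],[0,0,0,-0.079,0.5],[0,0,0,-0.079,0.5],[0,0,0,-0.079,0.5],[0,0,0,-0.079,0.5],[0,0,0,-0.048,0.5]]]'
python3 -m creep '[[[0,0,0,0,0.5],[0,0,0,0,0.5],[0,0,0,0,0.5]]]'
python3 b.py w4.png
```

```text
clock: 9.9
tool_pos: [0.566, -0.018, 0.3757]
orientation: [-180.0, -0.0, -63.6]
force: [0.5, 0.1, -0.0]
opening: 0.0435
gripper_force: 0.0
clock: 10.57
tool_pos: [0.566, -0.0182, 0.3757]
orientation: [-180.0, -0.0, -9.5]
force: [-0.6, 0.2, -0.3]
opening: 0.0439
gripper_force: 0.0
clock: 10.82
tool_pos: [0.566, -0.0183, 0.3757]
orientation: [180.0, -0.0, -10.1]
force: [-0.0, 0.7, 0.0]
opening: 0.0437
gripper_force: 0.0
10.8167 [ 17.9496  11.5864 -15.6983   0.0014 -62.7143  61.9969] [[ 0.9846 -0.1746  0.      0.566 ]
 [-0.1746 -0.9846 -0.     -0.0183]
 [ 0.      0.     -1.      0.3757]
 [ 0.      0.      0.      1.    ]]
gauge 0.68 [517.8 183.7] [ 0.526  -0.2601]
bridge 0.93 [365.8 199. ] [ 0.5538 -0.09  ]
fin 0.87 [402.  192.8] [ 0.5472 -0.1292]
crossbar 0.71 [283.3 196.6] [ 0.5631 -0.0183]
pointer 0.97 [153.5 159.9] [0.6167 0.1027]
```

View pics/w4.png

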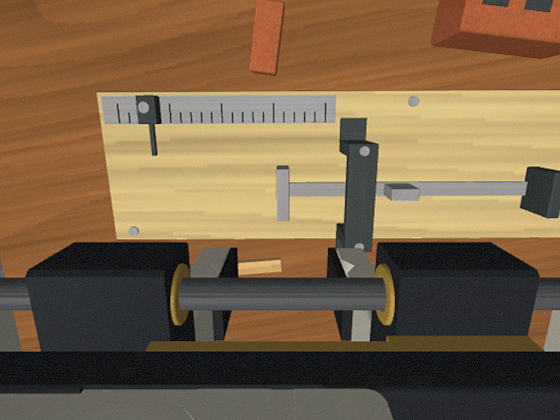

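The wrist view shows the crossbar at (283,194), clear of the bridge, and the pointer tip at (154,155). The hand is straight above the crossbar, so I'll descend and close.

```bash
python3 -m creep '[[[0,0,0.1,0,0.5],[0,0,0.2,0,0.5],[0,0,0.2,0,0.5],[0,0,0.2,0,0.5],[0,0,0.1,0,0.5],[0,0,0.09,0,0.5],[0,0,0,0,0.5],[0,0,0,0,0.5]]]'
python3 -m creep '[[[0,0,0,0,0.5],[0,0,0,0,0.5]]]'
```

```text
clock: 11.78
tool_pos: [0.566, -0.0183, 0.1971]
orientation: [179.9, 0.1, -9.9]
force: [-0.6, 0.6, 0.5]
opening: 0.044
gripper_force: 0.0
clock: 11.95
tool_pos: [0.5668, -0.0181, 0.1993]
orientation: [-179.9, -0.1, -9.9]
force: [-0.7, -0.0, 0.7]
opening: 0.044
gripper_force: 0.0
```

```bash
python3 -m creep '[[[0,0,0.012,0,0],[0,0,0,0,0],[0,0,0,0,0],[0,0,0,0,0],[0,0,0,0,0],[0,0,0,0,0],[0,0,0,0,0],[0,0,0,0,0]]]'
python3 b.py w5.png
```

```text
clock: 12.62
tool_pos: [0.5661, -0.0183, 0.1954]
orientation: [180.0, -0.0, -9.9]
force: [-0.9, -1.3, 3.2]
opening: 0.0116
gripper_force: 30.0
12.6167 [ 17.9458  23.1584 -27.1225   0.0173 -39.7204  62.1569] [[ 0.9852 -0.1717  0.      0.5661]
 [-0.1717 -0.9852 -0.0002 -0.0183]
 [ 0.0001  0.0002 -1.      0.1954]
 [ 0.      0.      0.      1.    ]]
gauge 0.58 [471.  310.6] [ 0.5117 -0.1174]
fin 0.81 [540.8 279.5] [ 0.5473 -0.1301]
crossbar 0.86 [280.  284.4] [ 0.5647 -0.0165]
pointer 0.79 [ 20.4 196. ] [0.6203 0.1014]
pointer 0.58 [280.4 283.8] [ 0.5527 -0.0145]
```

```bash
python3 -m creep '[[[0,-0.04,0,0,0],[0,-0.07,0,0,0],[0,-0.08,0,0,0],[0,-0.08,0,0,0],[0,-0.08,0,0,0],[0,-0.08,0,0,0],[0,-0.06,0,0,0],[0,-0.035,0,0,0]]]'
python3 -m creep '[[[0,0,0,0,0],[0,0,0,0,0],[0,0,0,0,0]]]'
python3 b.py w6.png
```

```text
clock: 13.58
tool_pos: [0.584, 0.0854, 0.1954]
orientation: [179.9, 0.0, -9.9]
force: [0.1, -9.1, 6.2]
opening: 0.0116
gripper_force: 30.0
clock: 13.83
tool_pos: [0.5841, 0.0859, 0.1954]
orientation: [-180.0, -0.0, -9.9]
force: [-2.1, 3.5, 5.6]
opening: 0.0119
gripper_force: 30.0
13.8333 [ 27.3192  24.8933 -23.9489  -0.0391 -41.1207  52.8368] [[ 0.9852 -0.1715  0.0004  0.5841]
 [-0.1715 -0.9852  0.0007  0.0859]
 [ 0.0002 -0.0007 -1.      0.1954]
 [ 0.      0.      0.      1.    ]]
fin 0.78 [539.6 279.9] [ 0.5654 -0.0251]
crossbar 0.96 [280.8 282.3] [0.5837 0.0874]
pointer 0.61 [238.4 195.4] [0.6205 0.1019]
```

View pics/w6.png

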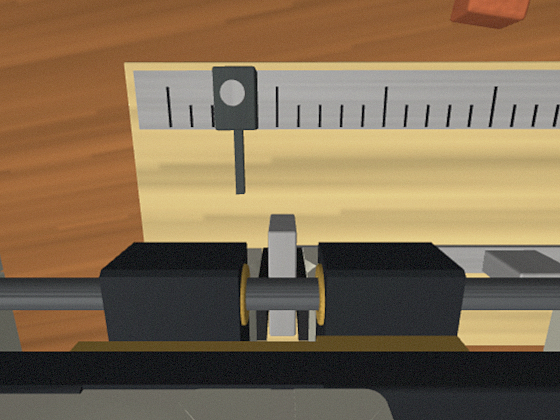

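The pointer tip is at (240,192), and the crossbar's top end is at about (283,215). The crossbar is still about 20 mm short.

```bash
cat > d.py <<'E'
import sys
from h import *
e=np.array([.1713,.9852,0]); p=shot('wrist'); o,T=tool()
g=p['frame'].astype(int)
P=[]
for r in range(140,190,8):
    m=np.where(g[r,150:400].max(1)<110)[0]+150
    if len(m): P.append(ray(p,[m.mean(),r],.0115)@e); print(r,m.min(),m.max(),round(P[-1],4))
C=[]
for r in range(218,275,8):
    m=np.where((g[r,250:310].min(1)>115)&(np.ptp(g[r,250:310],1)<22))[0]+250
    if len(m): C.append(ray(p,[m.mean(),r],.04)@e); print(r,m.min(),m.max(),round(C[-1],4))
print('tcp',T[:3,3]@e,(T[:3,3]+.159*T[:3,2])@e,'ptr',np.median(P),'cross',np.median(C))
for n in('wrist','top','scene'):
    q=shot(n) 
    for k in('crossbar','pointer'):
        for r in nets.landmark_of(q,k)[:1]: print(n,k,round(r['confidence'],2),round(ray(q,r['uv'],Z[k])@e,4))
E
python3 d.py
```

```text
140 233 241 0.206
148 234 242 0.2056
156 234 242 0.2057
164 234 242 0.2059
172 234 243 0.2058
180 235 243 0.2057
188 235 243 0.2058
234 269 295 0.1851
242 269 294 0.1853
250 268 303 0.185
258 268 304 0.185
266 268 309 0.184
274 269 307 0.1849
tcp 0.18432867378875978 0.18440547716469513 ptr 0.20576288707309232 cross 0.18498753028850817
wrist crossbar 0.74 0.1837
wrist pointer 0.97 0.2071
top crossbar 0.73 0.1832
scene pointer 0.47 0.2037
```

```bash
python3 -m creep '[[[0,-0.03,0,0,0],[0,-0.035,0,0,0],[0,-0.03,0,0,0],[0,-0.01,0,0,0],[0,0,0,0,0],[0,0,0,0,0],[0,0,0,0,0]]]'
python3 d.py | tail -8
```

```text
clock: 15.22
tool_pos: [0.5875, 0.1052, 0.1954]
orientation: [179.9, 0.0, -9.9]
force: [-1.6, -3.4, 6.1]
opening: 0.0117
gripper_force: 30.0
266 268 306 0.2043
274 268 307 0.2046
tcp 0.20423684790163316 0.2040544302049485 ptr 0.20587280730893331 cross 0.20465041088715163
wrist crossbar 0.95 0.2047
wrist pointer 0.84 0.2067
top crossbar 0.61 0.2039
scene crossbar 0.78 0.2089
scene pointer 0.57 0.2055
```

```bash
python3 -m creep '[[[0,-0.0075,0,0,0],[0,0,0,0,0],[0,0,0,0,0],[0,0,0,0,0.4],[0,0,0,0,0.4],[0,0,0,0,0.4],[0,0,0,0,0.4],[0,0,0,0,0.4]]]'
python3 -m creep '[[[0,0,0,0,0.4],[0,0,0,0,0.4],[0,0,-0.05,0,0.4],[0,0,-0.15,0,0.4],[0,0,-0.15,0,0.4],[0,0,-0.15,0,0.4],[0,0,0,0,0.4],[0,0,0,0,0.4]]]'
python3 d.py; python3 b.py w7.png
```

```text
clock: 16.38
tool_pos: [0.5879, 0.1075, 0.195]
orientation: [180.0, 0.0, -9.9]
force: [-0.2, 0.8, -0.1]
opening: 0.0338
gripper_force: 0.0
clock: 17.05
tool_pos: [0.5885, 0.1076, 0.2983]
orientation: [-179.8, -0.2, -9.9]
force: [-0.9, -0.3, 0.7]
opening: 0.0353
gripper_force: 0.0
140 284 287 0.2057
148 284 287 0.2057
156 284 287 0.2057
164 284 287 0.2057
218 278 309 0.2
226 278 293 0.2058
234 278 293 0.2057
242 279 293 0.2054
250 279 293 0.2054
258 250 251 0.2316
tcp 0.2064795510092995 0.2067258705692888 ptr 0.20568931834327137 cross 0.20555937053741255
wrist crossbar 0.94 0.2052
wrist pointer 0.82 0.2069
top crossbar 0.71 0.2006
scene crossbar 0.7 0.213
scene pointer 0.68 0.2113
17.55 [ 29.0666  18.6504 -17.6047  -0.     -53.8032  51.038 ] [[ 0.9851 -0.1719 -0.0009  0.5879]
 [-0.1719 -0.9851 -0.0005  0.1073]
 [-0.0008  0.0006 -1.      0.2947]
 [ 0.      0.      0.      1.    ]]
fin 0.62 [441.2 218.2] [ 0.5678 -0.0047]
crossbar 0.85 [281.8 220.3] [0.5859 0.1084]
pointer 0.9 [281.2 166.4] [0.6209 0.1027]
```

View pics/w7.png

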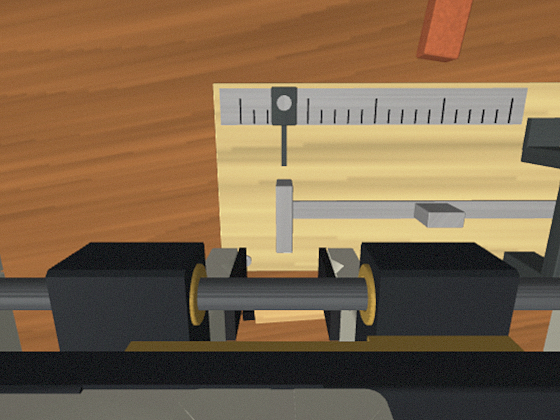

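The crossbar (column 285) and the pointer (column 285) are in line to within about 1 mm, and the hand is clear of everything. I'll hand it in.

```bash
python3 -c "
from plant import workorder; print(workorder.close_job())"
```

```text
the job is handed in; nothing more can be done
None
```

The length stop is set: the wrist camera puts the crossbar in line with the clip's pointer to within about 1 mm (5 mm allowed), the tongue is let go with the hand raised clear, and the job is handed in at about 18 s; no verdict came back.

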